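# Snap the bleed coupler onto a casting mould and hold its valve open

### The arm

A 7-joint arm with a two-finger parallel gripper is mounted at the origin on the work surface. World frame = base frame: x ahead of the robot, y to its left, z up, the work surface at z = 0. Lengths are in m, angles in degrees, forces in N, time in s.
With the tool pointing down it reaches from about 0.425 to 0.875 m from the base axis. Payload 4.7 kg.
Tool frame: the origin (TCP) lies midway between the tips of the shut fingers; the grasp point (between the pads) lies 19 mm behind it (env.grip_point_offset is the distance from the TCP to the grasp point, in m); z points along the fingers, y is the line along which they close (so a half turn about z gives the same grasp; the last joint's range is limited). The gripper opens to 87 mm and grips with 3 to 60 N. Pads are 19 mm wide; open, the fingers measure 117 mm over their backs; the gripper's body (75 mm by 190 mm) begins 51 mm behind the grasp point.
Start: joints at [77.871, 18.392, -4.016, 83.108, 1.295, 78.541, -3.26], TCP at [0.146, -0.634, 0.223] pointing down, gripper open.
Joint ranges: [-163.93, 163.93], [-17.29, 119.83], [-79.2, 71.16], [3.27, 140.29], [-89.18, 269.18], [5.43, 117.66], [-154.24, 154.24]. Speed limits (degrees/s): [147.25, 147.25, 180, 180, 180, 180, 180].

### API

Orientations are given as [roll, pitch, yaw] about the fixed x, y, z axes, in that order (R = Rz(yaw) Ry(pitch) Rx(roll)).
In Python, from cell import env gives the robot as it stands.
- The arm moves only by the shell command python3 -m jog 'ROWS' [FORCE]. ROWS is JSON, a list of rows, each a list of 7 numbers: the shift along the tool's x, y, z in m, then the turn, a rotation vector about the tool's x, y, z in rad, then the finger opening in m, from 0 to 0.087. A call has 1 to 12 rows; each row shifts and turns the commanded pose from where the row before left it, along the tool's axes as they then stand; what a row does not reach is not made up. A row lasts 1/12 s, in which the tool goes at most 41.7 mm and 7.16 degrees, less where a joint would pass 70% of its speed; a pose out of reach is approached as far as the arm can. A call is refused whole if a number of a shift passes 0.0417 or a number of a turn 0.125, either way. A call with a gripper value outside its range is refused whole. The fingers move at their own pace and stop on an object; FORCE is the grip in N (left out, the last holds). Time passes only in rows, so rows that do not move let the fingers close. It gives the time, the measured TCP pose, the force, the opening and the grip force at its end, in the units of the state.
- env.get_obs(): the state, without advancing time (a new reading comes with each control period).
- env.read_camera(name): name is "scene" or "top"; returns the picture (400x640x3 uint8, blue, green, red); there is no depth.
- env.get_calibration(name): a dict with "fov_y" (degrees; the focal length in pixels is half the picture's height over the tangent of half this angle, whatever the lens; pixels are square), "cx", "cy" (the principal point, pixels), "k1" (the pictures are not rectified: a ray, as slopes to the right and down, at radius r is drawn at 1 + k1 r^2 times it, then the intrinsics apply), "pose" (4x4, takes a point from camera to world coordinates). Camera axes: x right, y up, looking along -z (the intrinsics and any distortion apply to the point x, -y, -z); pixel columns grow to the right and rows downward; lengths in m; the calibration is good to about 2 mm. A picture is of the moment at which its call begins. get_calibration takes no time and is no camera call.
- env.sign_off(): hands the job in; it is judged then, once.
The state is a dict: "time_s": time; "qpos": joint angles; "joint_velocities": joint speeds; "effort": joint torques, N m; "tool_pos": TCP position; "tool_rot": TCP orientation; "force": force on the tool from outside, world axes, zero at the start; "wrist_torque": the same for the moment, N m; "grip_width": finger opening in m; "grasp_force": force on a finger pad.
Only numpy, scipy, OpenCV 4.12 (cv2) and the standard library are available. Lean on these libraries where they do the work, as an engineer would, in place of code of your own. Each camera call takes 0.05 s, during which the arm holds its last target. There are 200 camera calls.

### The job

Take the orange-handled bleed coupler out of its wooden rack and press it squarely onto the casting mould's tilted brass nipple until its jaws snap over the ball head. Keep pushing along the nipple's axis until the sprung nipple is pushed fully into the mould, and finish like that, still gripping the coupler and holding the nipple in. Leave the other things on the bench where they are.

Things in the scene. Friction and masses are not known exactly. Their poses are not given: they have to be found in the camera images.
- coupler: loose bleed coupler, 102 mm long, about 220 g, upright in the rack, mouth down. Origin at the centre of its mouth, z up its axis from mouth to top. From the mouth: round steel nose of 31 mm diameter with four brass jaws (0 to 34 mm), dark collar of 46 mm diameter (34 to 40), orange square grip 26 x 26 mm with faces square to x and y (40 to 96), brass cap of 18 mm diameter (96 to 102)
- coupler_grip (a point): point on the coupler's axis at the middle of the orange grip, 70 mm above its mouth; axes as the coupler's
- coupler_seat (a point): point on the coupler's axis at the bottom of its bore, 23.3 mm above its mouth and 46.7 mm below coupler_grip; it meets the nipple's tip when the coupler is fully on; axes as the coupler's. The bore is 23 mm wide; four sprung jaws, 6 mm above the mouth, narrow it to 13 mm. They meet the ball head when the seat is 15.6 mm short of the tip and snap over it at a push of 5 to 9 N
- rack: fixed wooden rack 100 x 100 x 50 mm, open at two sides; origin at the centre of its underside, z up. The coupler's nose hangs through the 37 mm hole in its top, the collar rests on the top at 50 mm height; lift straight up by 40 mm or more to clear it
- mould: fixed casting mould on the bench, 150 x 130 mm, cream and grey, grey discs on its -x half (73 mm high); on its +x half an aluminium block carries the nipple. Origin at the centre of its underside, z up. The nipple leans 24 degrees from the vertical towards the discs on the -x side, roughly towards the robot; its tip lies 15 mm to +x of the origin
- nipple_tip (a point): tip of the nipple's brass ball head, about 101 mm above the bench when free; it moves with the nipple. z points out of the nipple along its axis, 24 degrees from vertical: press along -z. The ball is 18 mm in diameter, the steel stem below it 11 mm; a brass gland of 25 mm diameter lies 33 mm below the tip
- nipple (a joint): how far the sprung nipple is pushed into the mould along its axis: 0 free, 0.006 m fully in. It starts to move at 10 N and is fully in at about 14 N; it springs back when let go
- bottle_a: bystander: clear bottle with brass cap, 54 mm diameter, 120 mm high; origin at its foot
- bottle_b: bystander: the same kind of bottle; origin at its foot
- glue_jar: bystander: white jar with red cap, 48 mm diameter, 100 mm high; origin at its foot
- case: bystander: black case 80 x 150 x 35 mm; origin at the centre of its underside
- tape_roll: bystander: roll of paper tape, 90 mm diameter, 25 mm high; origin at the centre of its underside
- disc_mould: bystander: grey round disc mould, 90 mm diameter, 34 mm high; origin at the centre of its underside
- screwdriver: bystander: screwdriver 170 mm long with yellow handle lying along its x on the bench between rack and mould; origin under its middle
Mind the look-alikes: they are no part of the job. Leave any blue look-alike of the mould alone.

How it is judged:
By the outcome, as a careful person would: the job done as asked, in the order asked, and still so for the second after the job is handed in, while the arm keeps its last pose, push and grip.
It also fails if it takes over 42 s, if anything falls off the work surface, if the arm or the gripper's body presses on something with over 40 N, if the wrist force passes 120 N, or if a joint passes its speed limit or range.

## Working session

There is one attempt and no reset: what is moved stays moved. The work goes in short steps, Python scripts to look and compute and a shell command to move; the robot and the scene stay as the last step left them, time stands still between calls to the robot, and variables do not carry over. Pictures are saved under pics/ and viewed, at most 10 in all, crops included, and the job is handed in when it is done.

```bash
ls; mkdir -p pics
python3 - <<'E'
from cell import env
import cv2,numpy as np
for n in("scene","top"):
    im=env.read_camera(n);cv2.imwrite(f"pics/{n}0.png",im)
    c=env.get_calibration(n);print(n,{k:(np.round(v,4).tolist()) for k,v in c.items()})
o=env.get_obs();print(o['time_s'],o['tool_pos'],o['tool_rot'],o['force'],env.grip_point_offset)
E
```

```text
pics
scene {'fov_y': 57.2419, 'cx': 321.417, 'cy': 195.2963, 'k1': -0.0598, 'pose': [[0.8718, -0.3259, 0.3657, 0.8827], [0.4899, 0.5762, -0.6543, -0.6295], [0.0025, 0.7495, 0.662, 0.7606], [0.0, 0.0, 0.0, 1.0]]}
top {'fov_y': 52.1827, 'cx': 313.0909, 'cy': 208.5806, 'k1': 0.0343, 'pose': [[-0.0094, 0.9947, -0.1026, 0.3981], [-0.9999, -0.0102, -0.0077, -0.0102], [-0.0088, 0.1026, 0.9947, 1.4662], [0.0, 0.0, 0.0, 1.0]]}
0.1 [ 0.14533985 -0.63304106  0.22155755] [-1.79900190e+02  5.18974992e-03  1.29367337e+01] [ 1.13598208  0.20855904 -0.65405153] 0.0187
```

View pics/scene0.png

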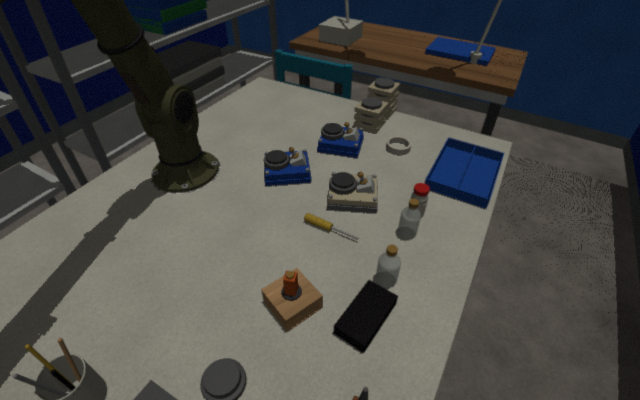

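View pics/top0.png

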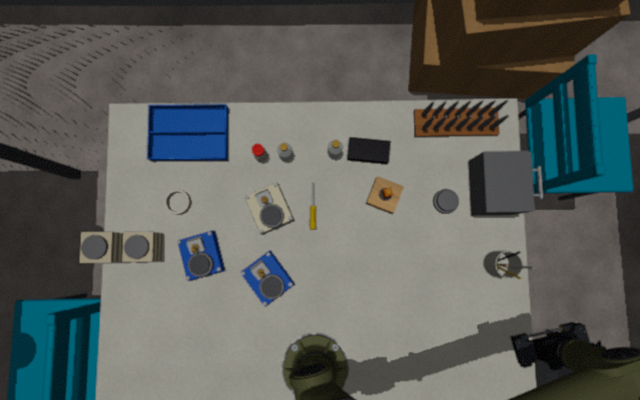

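The scene shows the orange coupler in its rack at scene (291,283) / top (387,193). The cream mould is at scene (353,188) / top (270,210).

Candidates:
- **Moulds:** cream at top (270,210); blue at top (200,258) and (267,280); cream stacks at top (95,247) and (136,247).
- **Orange or yellow items:** coupler at top (387,193), screwdriver handle at top (313,217), pencil cup at top (508,263).

By the description I choose the coupler in the rack and the single cream mould. Next is one close crop to check both.

```bash
cat > h.py <<'E'
import numpy as np,cv2
from cell import env
def K(n):
    c=env.get_calibration(n);f=200/np.tan(np.radians(c['fov_y']/2))
    return c,f
def ray(n,u,v):
    c,f=K(n);d=np.array([(u-c['cx'])/f,(v-c['cy'])/f]);s=d.copy()
    for _ in range(20): s=d/(1+c['k1']*(s@s))
    P=np.array(c['pose']);r=P[:3,:3]@np.array([s[0],-s[1],-1]);return P[:3,3],r/np.linalg.norm(r)
def plane(n,u,v,z):
    o,r=ray(n,u,v);return o+r*(z-o[2])/r[2]
def tri(a,b):
    (o1,r1),(o2,r2)=ray("scene",*a),ray("top",*b)
    t=np.linalg.lstsq(np.c_[r1,-r2],o2-o1,rcond=None)[0]
    p,q=o1+t[0]*r1,o2+t[1]*r2;return (p+q)/2,np.linalg.norm(p-q)
def proj(n,p):
    c,f=K(n);P=np.array(c['pose']);q=P[:3,:3].T@(np.array(p)-P[:3,3]);s=np.array([q[0],-q[1]])/-q[2]
    s=s*(1+c['k1']*(s@s));return np.round([c['cx']+f*s[0],c['cy']+f*s[1]],1)
E
python3 - <<'E'
import cv2,numpy as np
s=cv2.imread('pics/scene0.png');t=cv2.imread('pics/top0.png')
def crop(im,u,v,w,h):return cv2.resize(im[v:v+h,u:u+w],(400,300),interpolation=cv2.INTER_CUBIC)
a=np.hstack([crop(s,315,155,80,60),crop(s,255,260,80,60)])
b=np.hstack([crop(t,230,180,80,60),crop(t,345,165,80,60)])
out=np.vstack([a,b]);out=np.clip(out*1.6,0,255).astype('uint8');cv2.imwrite('pics/crop1.png',out)
E
```

```text
(no output)
```

View pics/crop1.png

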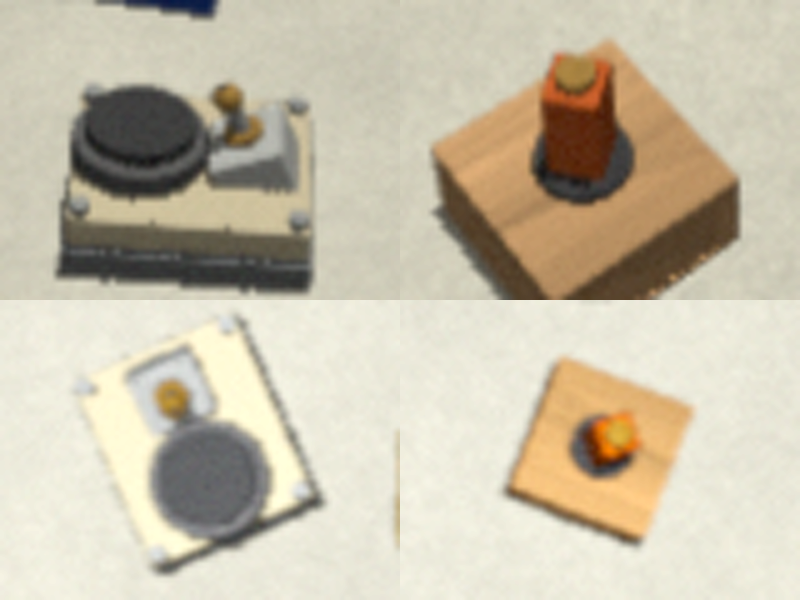

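The crop confirms both: the cream mould has a brass ball at scene ≈(360.6,174.4) / top ≈(264.4,199.6), and the coupler has an orange square grip with its brass cap at scene ≈(290,275) / top ≈(389,192).

Run:
```python
from h import *
S=lambda x,y,u,v:((x+.5)/5-.5+u,(y+.5)/5-.5+v)
sm=lambda x,y:S(x,y,315,155); sc=lambda x,y:S(x-400,y,255,260)
tm=lambda x,y:S(x,y-300,230,180); tc=lambda x,y:S(x-400,y-300,345,165)
p=lambda l,x:print(l,np.round(x[0]*1000,1),round(x[1]*1000,1))
p('cap top',tri(sc(575,70),tc(621,433)))
print('cap planes',plane('scene',*sc(575,70),.118),plane('top',*tc(621,433),.118))
p('ball',tri(sm(229,97),tm(172,398)))
for z in(.092,.093):print('ball planes',plane('scene',*sm(229,97),z),plane('top',*tm(172,398),z))
ss=[(300,104),(299,219),(79,205),(92,92)];tt=[(228,325),(302,490),(157,552),(87,388)]
q=[tri(sm(*a),tm(*b)) for a,b in zip(ss,tt)]
for x in q:p('screw',x)
Q=np.array([x[0] for x in q]);d=(Q[0]+Q[3]-Q[1]-Q[2]) ;print('mould yaw?',np.degrees(np.arctan2(d[1],d[0])),'centre',Q.mean(0))
d=(Q[0]-Q[1]+0);d2=(Q[3]-Q[0]);print(np.degrees(np.arctan2(d2[1],d2[0]))-90)
# top-view only yaw on plane of screws
z=Q[:,2].mean();T=np.array([plane('top',*tm(*b),z) for b in tt]);d=T[0]+T[3]-T[1]-T[2];e=T[3]+T[2]-T[0]-T[1]
print('top-only',z,np.degrees(np.arctan2(d[1],d[0])),np.degrees(np.arctan2(e[1],e[0]))-90,T.mean(0))
# rack corners top at .05
R=[plane('top',*tc(*b),.05) for b in [(562,357),(693,408),(641,543),(510,488)]]
R=np.array(R);print('rack centre',R.mean(0),[round(float(np.linalg.norm(R[i]-R[i-1])),4) for i in range(4)],[round(float(np.degrees(np.arctan2(*(R[i]-R[i-1])[[1,0]]))),1) for i in range(4)])
# grip top corners z=.112 scene
G=np.array([plane('scene',*sc(*b),.112) for b in [(553,53),(614,63),(606,109),(543,98)]])
print('grip',G.mean(0),[round(float(np.linalg.norm(G[i]-G[i-1])),4) for i in range(4)],[round(float(np.degrees(np.arctan2(*(G[i]-G[i-1])[[1,0]]))),1) for i in range(4)])
# colour masks
for n,roi in(('scene',(255,260,80,60)),('top',(345,165,80,60)),('scene',(350,165,20,18)),('top',(230,180,80,60))):
    im=cv2.imread(f'pics/{n}0.png');u,v,w,h=roi;c=cv2.cvtColor(im[v:v+h,u:u+w],cv2.COLOR_BGR2HSV)
    for nm,lo,hi in(('orange',(3,170,60),(13,255,255)),('brass',(14,120,60),(28,255,255))):
        m=cv2.inRange(c,lo,hi);k,l,st,ce=cv2.connectedComponentsWithStats(m)
        for i in range(1,k):
            if st[i,4]>12:print(n,nm,st[i],ce[i]+[u,v])
```

```text
cap top [ 593.  -250.8  121.1] 1.9
cap planes [ 0.59233429 -0.24837503  0.118     ] [ 0.59272228 -0.25191991  0.118     ]
ball [571.2 165.   97.9] 3.8
ball planes [0.5669633  0.17077598 0.092     ] [0.57361484 0.1667204  0.092     ]
ball planes [0.56743553 0.1695789  0.093     ] [0.57348713 0.16659164 0.093     ]
screw [620.7 126.6 137.3] 10.6
screw [573.2 107.4  47.2] 128.9
screw [468.9 190.6 -49.6] 18.2
screw [532.5 188.2  88.3] 120.2
mould yaw? 8.598884442299797 centre [0.54881373 0.15318956 0.05580815]
55.10757648069563
top-only 0.05580814782668682 23.51823081998546 23.25095645489415 [0.54981592 0.15636591 0.05580815]
rack centre [ 0.59159291 -0.25018937  0.05      ] [0.0998, 0.0977, 0.102, 0.0981] [-22.7, -112.4, 157.6, 66.3]
grip [ 0.59410629 -0.24860588  0.112     ] [0.0238, 0.0273, 0.024, 0.0277] [113.2, 18.3, -66.0, -162.1]
scene orange [28 12 14 15 80] [289.9  278.55]
scene brass [31 10 13  9 62] [290.88709677 273.90322581]
scene brass [22 21  7  8 21] [280.47619048 284.04761905]
scene brass [ 46  24  20  23 106] [310.14150943 296.29245283]
scene brass [ 9 33 16 15 48] [272.08333333 301.125     ]
scene brass [51 33  5  7 13] [308.         296.30769231]
scene brass [40 39  6  7 13] [297.69230769 302.38461538]
scene brass [29 45 20 15 76] [292.61842105 311.22368421]
scene brass [20 48 11 12 21] [279.66666667 312.66666667]
top orange [38 24  8  8 18] [385.22222222 193.66666667]
top brass [ 22  13  35  35 639] [384.17214397 194.69170579]
scene brass [ 8  7  5  4 15] [360.2        173.93333333]
top brass [32 17  5  6 26] [263.88461538 199.30769231]
```

```bash
python3 -m jog '[[0,0,-0.03,0,0,0,0.087],[0,0,-0.03,0,0,0,0.087],[0.015,-0.008,-0.02,0,0,0,0.087],[0.029,-0.0152,0,0,0,0,0.087],[0.029,-0.0152,0,0,0,0,0.087],[0.029,-0.0152,0,0,0,0,0.087],[0.029,-0.0152,0,0,0,0,0.087],[0.029,-0.0152,0,0,0,0,0.087],[0.029,-0.0152,0,0,0,0,0.087],[0.029,-0.0152,0,0,0,0,0.087],[0.029,-0.0152,0,0,0,0,0.087],[0.029,-0.0152,0,0,0,0,0.087]]' 30
python3 -m jog '[[0.029,-0.0152,0,0,0,0,0.087],[0.029,-0.0152,0,0,0,0,0.087],[0.029,-0.0152,0,0,0,0,0.087],[0.029,-0.0152,0,0,0,0,0.087],[0.029,-0.0152,0,0,0,0,0.087],[0.02,-0.01,0,0,0,0,0.087],[0.015,-0.008,0,0,0,-0.05,0.087],[0,0,0,0,0,-0.05,0.087],[0,0,0,0,0,-0.04,0.087],[0,0,0,0,0,0,0.087]]'
cat >> h.py <<'E'
from scipy.spatial.transform import Rotation as Rn
def go(target,rpy):
    "remaining shift/turn in tool axes to a world TCP target"
    o=env.get_obs();R=Rn.from_euler('xyz',o['tool_rot'],degrees=True);G=Rn.from_euler('xyz',rpy,degrees=True)
    print('t',round(o['time_s'],2),'shift mm',np.round(R.inv().apply(np.array(target)-o['tool_pos'])*1000,1),'turn',np.round((R.inv()*G).as_rotvec(),4),'F',np.round(o['force'],1))
E
python3 - <<'E'
from h import *
go([.592,-.25,.067],[180,0,21])
S=lambda x,y,u,v:((x+.5)/5-.5+u,(y+.5)/5-.5+v)
sm=lambda x,y:S(x,y,315,155);tm=lambda x,y:S(x,y-300,230,180)
ss=[(299,219),(79,205),(92,92),(300,104)];tt=[(228,325),(302,490),(157,552),(87,388)]
q=[tri(sm(*a),tm(*b)) for a,b in zip(ss,tt)]
Q=np.array([x[0] for x in q]);print(np.round(Q,4),[round(x[1],4) for x in q],Q.mean(0))
z=Q[:,2].mean();
for n,f,l in(('top',tm,tt),('scene',sm,ss)):
    T=np.array([plane(n,*f(*b),z) for b in l]);d=T[0]+T[3]-T[1]-T[2];e=T[3]+T[2]-T[0]-T[1]
    print(n,z,np.degrees(np.arctan2(d[1],d[0])),np.degrees(np.arctan2(e[1],e[0]))-90,T.mean(0))
E
```

```text
time_s: 1.1
tool_pos: [0.3829, -0.4292, 0.3022]
tool_rot: [-180.0, 0.0, 12.9]
force: [1.0, -0.3, 0.4]
grip_width: 0.0866
grasp_force: 0.0
time_s: 1.93
tool_pos: [0.5362, -0.2989, 0.302]
tool_rot: [-180.0, 0.1, 21.1]
force: [-0.1, -1.0, -0.6]
grip_width: 0.0868
grasp_force: 0.0
t 1.93 shift mm [ 69.9 -25.4 234.9] turn [-0.0005  0.0011  0.0021] F [-0.1 -1.  -0.6]
[[0.6308 0.1332 0.0525]
 [0.5141 0.0818 0.0522]
 [0.471  0.1818 0.0514]
 [0.5882 0.2322 0.0524]] [np.float64(0.0022), np.float64(0.0017), np.float64(0.0008), np.float64(0.0041)] [0.55100652 0.15725141 0.05212122]
top 0.0521212166848259 23.518230819985472 23.250956454894137 [0.55021249 0.15680141 0.05212122]
scene 0.0521212166848259 24.11074773180332 23.359915373265665 [0.55176601 0.15786192 0.05212122]
```

The screws triangulate consistently: mould centre ≈(551,157) mm, yaw 23.5°, plate top 52 mm. Now over the coupler and down.

```bash
python3 -m jog '[[0.035,-0.0127,0,0,0,0,0.087],[0.035,-0.0127,0,0,0,0,0.087],[0,0,0.03,0,0,0,0.087],[0,0,0.035,0,0,0,0.087],[0,0,0.03,0,0,0,0.087],[0,0,0,0,0,0,0.087]]'
python3 - <<'E'
from h import *
go([.592,-.25,.067],[180,0,21])
for n in("scene","top"):cv2.imwrite(f"pics/{n}1.png",env.read_camera(n))
s=cv2.imread('pics/scene1.png')[190:340,190:390];s=cv2.resize(s,(800,600),interpolation=cv2.INTER_CUBIC)
cv2.imwrite('pics/c2.png',np.clip(s*1.5,0,255).astype('uint8'))
E
```

```text
time_s: 2.43
tool_pos: [0.5884, -0.2496, 0.2]
tool_rot: [-179.5, 0.5, 20.9]
force: [-1.2, 0.5, -1.1]
grip_width: 0.087
grasp_force: 0.0
t 2.43 shift mm [  4.5   2.8 133. ] turn [-0.0082  0.0095 -0.0014] F [-1.2  0.5 -1.1]
```

View pics/c2.png

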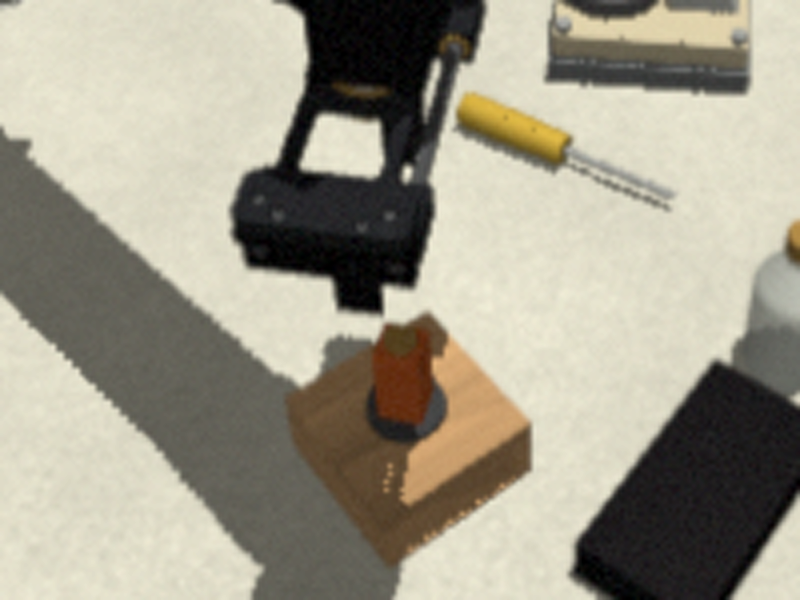

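The open gripper hangs above the coupler, near finger at crop (360,290), coupler at (402,375), with the finger line square to a grip face. Descending and closing.

```bash
python3 -m jog '[[0.002,0.001,0.03,0,0,0,0.087],[0.002,0.001,0.03,0,0,0,0.087],[0,0,0.03,0,0,0,0.087],[0,0,0.02,0,0,0,0.087],[0,0,0.013,0,0,0,0.087],[0,0,0.01,0,0,0,0.087],[0,0,0,0,0,0,0.087],[0,0,0,0,0,0,0.087]]'
python3 -c "
from h import *
go([.592,-.25,.067],[180,0,21])"
```

```text
time_s: 3.2
tool_pos: [0.5982, -0.2509, 0.0761]
tool_rot: [179.9, -0.1, 20.9]
force: [0.7, -0.4, 0.5]
grip_width: 0.0872
grasp_force: 0.0
t 3.2 shift mm [-5.5 -3.1  9.1] turn [ 0.0016 -0.0015 -0.0011] F [ 0.7 -0.4  0.5]
```

```bash
python3 -m jog '[[-0.0055,-0.003,0.009,0,0,0,0.087],[0,0,0,0,0,0,0.087],[0,0,0,0,0,0,0.03],[0,0,0,0,0,0,0.02],[0,0,0,0,0,0,0.015],[0,0,0,0,0,0,0.01],[0,0,0,0,0,0,0.01],[0,0,0,0,0,0,0.01],[0,0,0,0,0,0,0.01],[0,0,0,0,0,0,0.01]]' 45
python3 -c "
from h import *
go([.592,-.25,.067],[180,0,21])"
```

```text
time_s: 4.03
tool_pos: [0.591, -0.2495, 0.0656]
tool_rot: [180.0, -0.0, 21.0]
force: [-0.4, 0.7, -0.5]
grip_width: 0.0413
grasp_force: 0.0
t 4.03 shift mm [ 0.7  0.8 -1.4] turn [ 0.0001 -0.     -0.0007] F [-0.4  0.7 -0.5]
```

```bash
python3 -m jog '[[0,0,0,0,0,0,0],[0,0,0,0,0,0,0],[0,0,0,0,0,0,0],[0,0,0,0,0,0,0],[0,0,0,0,0,0,0],[0,0,0,0,0,0,0],[0,0,0,0,0,0,0],[0,0,0,0,0,0,0],[0,0,0,0,0,0,0],[0,0,0,0,0,0,0]]' 50
```

```text
time_s: 4.87
tool_pos: [0.591, -0.2497, 0.0656]
tool_rot: [180.0, -0.0, 21.0]
force: [0.7, -1.3, -0.7]
grip_width: 0.0255
grasp_force: 49.5
```

Gripped at 25.5 mm width, 49.5 N. Lifting straight up, then traversing.

```bash
python3 -m jog '[[0,0,-0.01,0,0,0,0],[0,0,-0.02,0,0,0,0],[0,0,-0.025,0,0,0,0],[0,0,-0.025,0,0,0,0],[0,0,-0.025,0,0,0,0],[0,0,-0.025,0,0,0,0],[0,0,-0.015,0,0,0,0],[0,0,0,0,0,0,0]]'
python3 -m jog '[[0.004,-0.016,0,0,0,0,0],[0.0074,-0.033,0,0,0,0,0],[0.0074,-0.033,0,0,0,0,0],[0.0074,-0.033,0,0,0,0,0],[0.0074,-0.033,0,0,0,0,0],[0.0074,-0.033,0,0,0,0,0],[0.0074,-0.033,0,0,0,0,0],[0.0074,-0.033,0,0,0,0,0],[0.0074,-0.033,0,0,0,0,0],[0.0074,-0.033,0,0,0,0,0],[0.0074,-0.033,0,0,0,0,0],[0.0074,-0.033,0,0,0,0,0]]'
python3 -m jog '[[0.004,-0.015,0,0,0,0,0],[0,0,0,0,0.06,0,0],[0,0,0,0,0.09,0,0],[0,0,0,0,0.09,0,0],[0,0,0,0,0.09,0,0],[0,0,0,0,0.06,0,0],[0,0,0,0,0,0,0],[0,0,0,0,0,0,0]]'
python3 - <<'E'
from h import *
B=Rn.from_euler('xyz',[180,0,23.5],degrees=True)*Rn.from_euler('y',24,degrees=True)
r=B.as_euler('xyz',degrees=True);print(r,-B.as_matrix()[:,2])
go([.5326,.1503,.1798],r)
E
```

```text
time_s: 5.53
tool_pos: [0.5926, -0.2492, 0.215]
tool_rot: [179.8, -0.2, 21.0]
force: [0.6, 0.4, -1.0]
grip_width: 0.0259
grasp_force: 49.5
time_s: 6.53
tool_pos: [0.5325, 0.1369, 0.2086]
tool_rot: [-180.0, 0.2, 21.0]
force: [1.1, -0.6, -3.1]
grip_width: 0.0257
grasp_force: 49.5
time_s: 7.2
tool_pos: [0.5313, 0.1499, 0.2086]
tool_rot: [180.0, -22.1, 20.9]
force: [0.2, 0.5, -2.9]
grip_width: 0.0258
grasp_force: 49.5
[180.  -24.   23.5] [-0.37300194 -0.16218586  0.91354546]
t 7.2 shift mm [-9.5  0.1 27.2] turn [ 0.0178  0.0337 -0.0412] F [ 0.2  0.5 -2.9]
```

```bash
python3 -m jog '[[-0.005,0,0.009,0.009,0.017,-0.02,0],[-0.0045,0,0.009,0.009,0.017,-0.021,0],[0,0,0.009,0,0,0,0],[0,0,0,0,0,0,0],[0,0,0,0,0,0,0]]'
python3 - <<'E'
from h import *
go([.5326,.1503,.1798],[180,-24,23.5])
C=lambda im,u,v:cv2.resize(im[v:v+75,u:u+50],(400,600),interpolation=cv2.INTER_CUBIC)
I=[]
for n,u,v in(("scene",335,125),("top",240,165)):
    im=env.read_camera(n);cv2.imwrite(f"pics/{n}2.png",im);I.append(C(im,u,v))
cv2.imwrite('pics/c3.png',np.clip(np.hstack(I)*1.5,0,255).astype('uint8'))
R=Rn.from_euler('xyz',env.get_obs()['tool_rot'],degrees=True);p=env.get_obs()['tool_pos'];z=R.apply([0,0,1])
for d in(-.0204-.026,-.0204+.03,.0156,.0496):print(d,proj('scene',p+z*d),proj('top',p+z*d))
E
```

```text
time_s: 7.62
tool_pos: [0.5354, 0.1522, 0.1814]
tool_rot: [-179.9, -24.2, 23.5]
force: [-0.7, 0.2, -2.6]
grip_width: 0.0257
grasp_force: 49.5
t 7.62 shift mm [-3.7  0.6  0.1] turn [-0.0024 -0.003   0.0002] F [-0.7  0.2 -2.6]
-0.0464 [343.6 135.3] [265.7 211.6]
0.009599999999999997 [351.  151.3] [264.8 206.5]
0.0156 [351.8 153. ] [264.7 206. ]
0.0496 [356.1 162.2] [264.2 203.2]
```

View pics/c3.png

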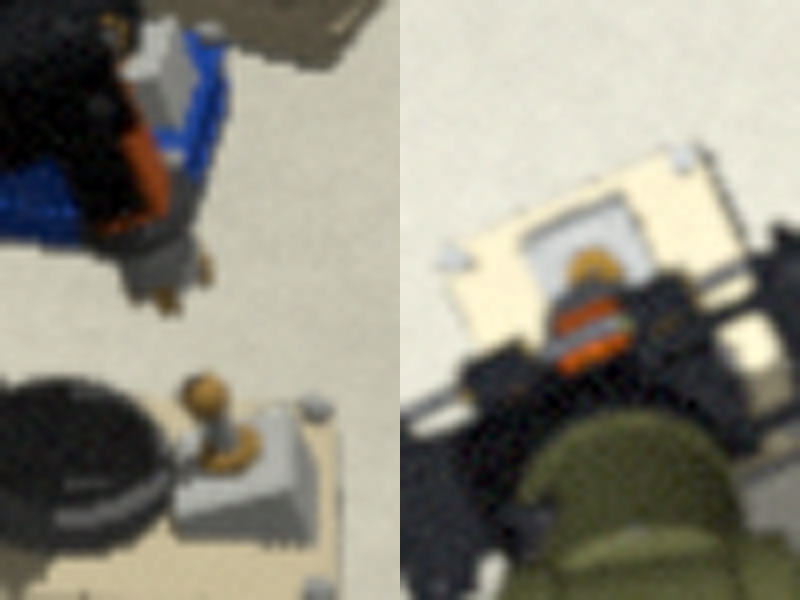

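The scene crop (left half) shows the nose mouth near crop (169,285), above the ball at (204,397). The top crop (right half) shows the ball partly visible at (593,265), with the orange grip between the fingers at about columns 555–632. The views hint at a small tool-y offset, so I'll measure it with masks.

Run:
```python
from h import *
t=cv2.imread('pics/top2.png');hs=cv2.cvtColor(t,cv2.COLOR_BGR2HSV)
o=cv2.inRange(hs,(0,150,60),(12,255,255))
for r in range(200,214):
    c=np.flatnonzero(o[r,250:280])+250
    if len(c):print(r,c.min(),c.max())
o1=cv2.imread('pics/top0.png')
for nm,im in(('top0',o1),('top2',t)):
    h=cv2.cvtColor(im,cv2.COLOR_BGR2HSV)[192:208,256:274]
    print(nm);print('\n'.join(' '.join(f'{s:3d}' for s in row) for row in h[...,1]))
# predicted axis columns in top view; ball centre for planned tip
tip=np.array([.5648,.1643,.101]);n=np.array([-.373,-.162,.9135]);print('ball pred',proj('top',tip-.009*n),proj('scene',tip-.009*n))
p=np.array([.5354,.1522,.1814]);R=Rn.from_euler('xyz',[-179.9,-24.2,23.5],degrees=True)
for y in(-.013,.013):
  for d in(-.0204-.026,-.0204+.03):print(y,d,proj('top',p+R.apply([.013,y,d])),proj('top',p+R.apply([-.013,y,d])))
```

```text
202 265 266
203 263 266
204 261 264
205 260 262
207 266 268
208 263 267
209 261 265
210 260 262
211 261 261
top0
 43  42  36  23  10   7   5   2   4   4   6   4   4  27  49  45  44  44
 37  23  10   7   7   2   2   2   2   4   6   4   6  11  43  47  44  45
 14   7   2   6   4   4   2   4   4   7   6   4   0   6  33  43  45  44
  4   2   4   2   4   4   2  16  21  12   4   6   4   4  18  42  43  44
  6   2   6   2   0  14  52  91 108  81  36   4   2   2  10  34  44  45
  7   4   4   2  10  55 128 164 166 153  96  31   4   4   6  16  41  44
 20   2   4   4  28 100 157 135 129 159 155  79  11   6   0  10  38  45
 25   7   4   6  36 111 166 149 163 179 178  96  18   2   4   2  24  46
 36  18   6   4  24  80 157 179 179 178 175  74   9   4   4   4  11  36
 45  26  11   6   8  36 124 180 155 158 146  58  10   6   2   2  11  38
 44  38  18   6   2  11  67 129 129 119 107  40   3   4   2   9  29  43
 46  41  29   7   2   4  15  51  83  92  53  18   0   3  13  30  37  41
 44  44  37  15   6   4   4   6  14  22  15   4   3   6   6  13  21  21
 45  42  42  29   9   2   2   4   5   3   7   6   3
[... 855 characters left out ...]
23  16  13   6  26   7  43  53  38
 41  36  24   6  15  14   5  59 108 152 159  98  29  40  61  40  60  35
 44  43  42  35  31  58 110 178 208 222 189 125  48  40  29  47  50  64
 43  42  42  75 142 172 203 189 160 122  93  65  43  21  51  46   0  44
 41  47  44 119 195 195 164  85  39   9   6  45  78  29  34   8  61  95
 44  44  44 107 134  94  36   3  13  23  58 112 126  56  35  41 102  42
 52  45  25  15  25   7  13  56 102 145 188 210 202  66  49  15  14  35
ball pred [264.2 200.8] [360.1 174.8]
-0.013 -0.0464 [260.  209.8] [263.5 217.2]
-0.013 0.009599999999999997 [259.3 204.9] [262.7 212. ]
0.013 -0.0464 [267.8 206.3] [271.3 213.7]
0.013 0.009599999999999997 [266.8 201.5] [270.2 208.7]
```

The masks agree with the predictions to about 0.5 px, both for the ball in each view and for the orange face in the top view. So only the kinematic residual (-3.7, +0.6 mm) needs correcting. I'll move to just short of entry and check.

```bash
python3 -m jog '[[-0.0037,0.0006,0,-0.002,-0.003,0,0],[0,0,0.01,0,0,0,0],[0,0,0.012,0,0,0,0],[0,0,0.01,0,0,0,0],[0,0,0,0,0,0,0],[0,0,0,0,0,0,0]]'
python3 - <<'E'
from h import *
tip=np.array([.5648,.1643,.101]);n=np.array([-.373,-.1622,.9135])
go(tip+n*.0263,[180,-24,23.5])
C=lambda im,u,v:cv2.resize(im[v:v+60,u:u+40],(400,600),interpolation=cv2.INTER_CUBIC)
I=[]
for n,u,v in(("scene",340,140),("top",245,170)):
    im=env.read_camera(n);cv2.imwrite(f"pics/{n}3.png",im);I.append(C(im,u,v))
cv2.imwrite('pics/c4.png',np.clip(np.hstack(I)*1.6,0,255).astype('uint8'))
E
```

```text
time_s: 8.22
tool_pos: [0.5439, 0.1546, 0.1503]
tool_rot: [180.0, -24.0, 23.5]
force: [0.1, -0.3, -2.1]
grip_width: 0.026
grasp_force: 49.5
t 8.22 shift mm [ 1.  -0.6 28.1] turn [ 0.0005 -0.0003  0.0001] F [ 0.1 -0.3 -2.1]
```

View pics/c4.png

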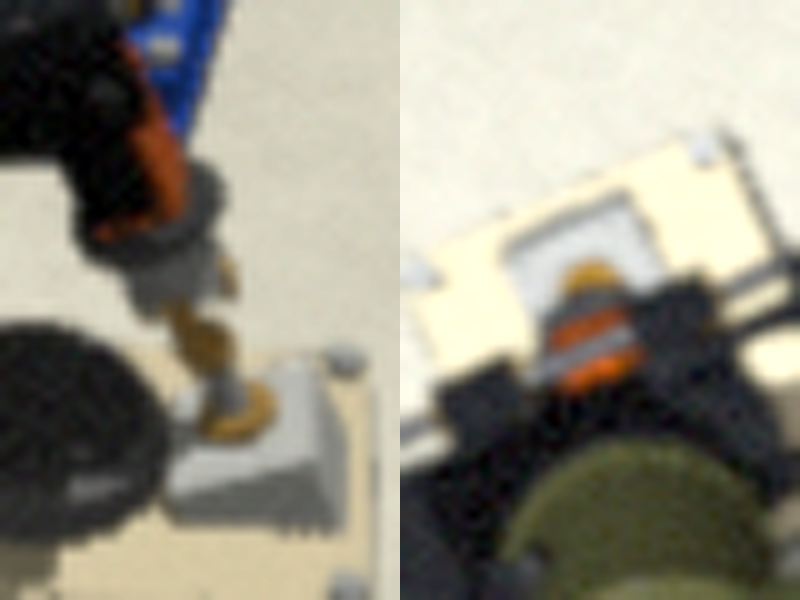

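The scene crop shows the nose directly above the ball: ball at (206,342), collar centre ≈(151,212). The axis line passes within about 1 mm of the ball. Advancing gently while watching for side forces.

```bash
cat > f.py <<'E'
from h import *
tip=np.array([.5648,.1643,.101]);n=np.array([-.373,-.1622,.9135])
go(tip+n*.0263,[180,-24,23.5]);o=env.get_obs()
R=Rn.from_euler('xyz',o['tool_rot'],degrees=True)
print('tool F',np.round(R.inv().apply(o['force']-np.array([0,0,-2.3])),1),'tool M',np.round(R.inv().apply(o['wrist_torque']),2))
E
python3 f.py; python3 -m jog '[[0,0,0.004,0,0,0,0],[0,0,0.004,0,0,0,0],[0,0,0.002,0,0,0,0],[0,0,0,0,0,0,0],[0,0,0,0,0,0,0]]'; python3 f.py
python3 -m jog '[[0,0,0.002,0,0,0,0],[0,0,0.001,0,0,0,0],[0,0,0,0,0,0,0],[0,0,0,0,0,0,0]]'; python3 f.py
```

```text
t 8.32 shift mm [-0.2 -0.9 29. ] turn [ 0.0016 -0.0024  0.0002] F [ 0.6 -0.2 -2.7]
tool F [0.3 0.4 0.6] tool M [ 0.   -0.71 -0.02]
time_s: 8.73
tool_pos: [0.5481, 0.1562, 0.142]
tool_rot: [179.9, -24.1, 23.5]
force: [0.2, -1.3, -2.4]
grip_width: 0.0261
grasp_force: 49.5
t 8.73 shift mm [ 0.3 -0.8 18.7] turn [ 0.0014 -0.0018  0.0002] F [ 0.2 -1.3 -2.4]
tool F [-0.3  1.3 -0. ] tool M [ 0.   -0.69 -0.02]
time_s: 9.07
tool_pos: [0.5489, 0.1564, 0.139]
tool_rot: [179.9, -24.1, 23.5]
force: [-1.1, -1.1, -2.6]
grip_width: 0.0257
grasp_force: 49.5
t 9.07 shift mm [ 0.7 -0.9 15.6] turn [ 0.0015 -0.0011  0.0002] F [-1.1 -1.1 -2.6]
tool F [-1.4  0.6 -0.3] tool M [-0.07 -0.99 -0.01]
```

```bash
python3 -m jog '[[-0.001,0.0003,0,0,0,0,0],[0,0,0,0,0,0,0]]'; python3 f.py
python3 -m jog '[[0,0,0.001,0,0,0,0],[0,0,0.001,0,0,0,0],[0,0,0,0,0,0,0],[0,0,0,0,0,0,0]]'; python3 f.py
```

```text
time_s: 9.23
tool_pos: [0.5484, 0.1559, 0.1389]
tool_rot: [179.9, -24.1, 23.5]
force: [-0.6, -0.7, -2.9]
grip_width: 0.0256
grasp_force: 49.5
t 9.23 shift mm [ 1.4 -1.2 15.8] turn [ 0.0015 -0.0019  0.0003] F [-0.6 -0.7 -2.9]
tool F [-0.9  0.4  0.2] tool M [ 0.02 -0.87 -0.01]
time_s: 9.57
tool_pos: [0.5496, 0.1563, 0.1373]
tool_rot: [179.9, -24.1, 23.5]
force: [-0.1, -0.1, -2.0]
grip_width: 0.0257
grasp_force: 49.5
t 9.57 shift mm [ 0.9 -1.2 13.8] turn [ 0.0017 -0.0026  0.0003] F [-0.1 -0.1 -2. ]
tool F [ 0.  -0.  -0.3] tool M [ 0.06 -0.8  -0.02]
```

```bash
for i in 1 2 3; do :; done
python3 -m jog '[[0,0,0.001,0,0,0,0],[0,0,0.001,0,0,0,0],[0,0,0,0,0,0,0],[0,0,0,0,0,0,0]]' >/dev/null; python3 f.py
python3 -m jog '[[0,0,0.001,0,0,0,0],[0,0,0.001,0,0,0,0],[0,0,0,0,0,0,0],[0,0,0,0,0,0,0]]'>/dev/null; python3 f.py
```

```text
t 9.9 shift mm [ 0.7 -1.3 11.8] turn [ 0.0017 -0.003   0.0003] F [-0.6 -0.5 -1.6]
tool F [-0.3  0.2 -0.9] tool M [-0.06 -0.6  -0.03]
t 10.23 shift mm [ 1.1 -1.2  9.6] turn [ 0.0015 -0.0023  0.0002] F [ 2.1  0.1 -1.9]
tool F [2.  0.7 0.5] tool M [-0.04 -0.49 -0.  ]
```

```bash
python3 -m jog '[[0.0007,0,0.001,0,0,0,0],[0,0,0.001,0,0,0,0],[0,0,0,0,0,0,0],[0,0,0,0,0,0,0]]' >/dev/null; python3 f.py
python3 -m jog '[[0,0,0.001,0,0,0,0],[0,0,0.001,0,0,0,0],[0,0,0,0,0,0,0],[0,0,0,0,0,0,0]]'>/dev/null; python3 f.py
```

```text
t 10.57 shift mm [ 0.8 -1.1  7.5] turn [ 0.0013 -0.0017  0.0003] F [ 0.2  0.5 -3.6]
tool F [-0.2 -0.4  1.3] tool M [-0.09 -0.48  0.02]
t 10.9 shift mm [ 0.8 -1.2  5.5] turn [ 0.0014 -0.0017  0.0002] F [ 1.7  0.3 -5.1]
tool F [0.3 0.4 3.3] tool M [-0.07 -0.61  0.  ]
```

```bash
python3 -m jog '[[0,0,0.001,0,0,0,0],[0,0,0.001,0,0,0,0],[0,0,0.001,0,0,0,0],[0,0,0,0,0,0,0],[0,0,0,0,0,0,0]]' >/dev/null; python3 f.py
python3 -m jog '[[0,0,0.001,0,0,0,0],[0,0,0.001,0,0,0,0],[0,0,0,0,0,0,0],[0,0,0,0,0,0,0]]'>/dev/null; python3 f.py
python3 - <<'E'
from h import *
im=env.read_camera("scene");cv2.imwrite("pics/scene4.png",im)
I=cv2.resize(im[140:200,325:405],(800,600),interpolation=cv2.INTER_CUBIC)
cv2.imwrite('pics/c5.png',np.clip(I*1.6,0,255).astype('uint8'))
E
```

```text
t 11.32 shift mm [ 1.  -1.1  2.5] turn [ 0.0013 -0.0013  0.0003] F [ 1.3  0.6 -6.9]
tool F [-0.6 -0.   4.8] tool M [-0.01 -0.74  0.01]
t 11.65 shift mm [ 0.7 -1.1  0.7] turn [ 0.0014 -0.0016  0.0003] F [ 0.2 -0.4 -4.2]
tool F [-0.7  0.4  1.7] tool M [ 0.01 -0.91 -0.05]
```

View pics/c5.png

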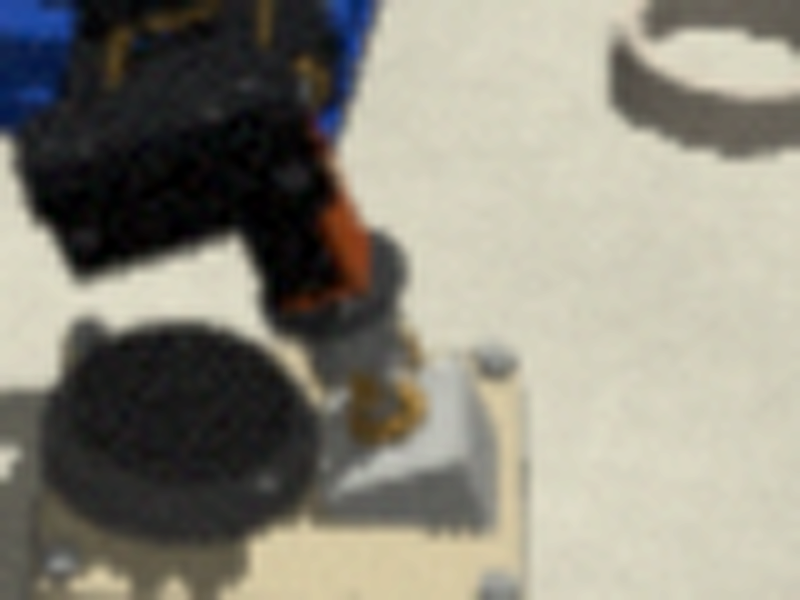

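The picture shows the ball swallowed by the nose, with only stem and gland visible at crop (388,405). The jaws are over, and the axial pull then relaxing fits a snap. Now pressing the nipple in along the axis.

```bash
for r in 1; do python3 -m jog '[[0,0,0.001,0,0,0,0],[0,0,0.001,0,0,0,0],[0,0,0,0,0,0,0],[0,0,0,0,0,0,0]]' >/dev/null; python3 f.py; done
python3 -m jog '[[0,0,0.001,0,0,0,0],[0,0,0.001,0,0,0,0],[0,0,0,0,0,0,0],[0,0,0,0,0,0,0]]'>/dev/null; python3 f.py
python3 -m jog '[[0,0,0.001,0,0,0,0],[0,0,0.001,0,0,0,0],[0,0,0,0,0,0,0],[0,0,0,0,0,0,0]]'>/dev/null; python3 f.py
```

```text
t 12.03 shift mm [ 0.1 -1.4 -0.6] turn [ 0.0021 -0.0019  0.0004] F [-5.5 -1.5  3.4]
tool F [-2.8 -0.8 -7.5] tool M [ 0.19 -1.51 -0.01]
t 12.37 shift mm [ 0.1 -1.3 -2.4] turn [ 0.0022 -0.0018  0.0006] F [-6.8 -2.   5.5]
tool F [ -3.2  -0.8 -10.1] tool M [ 0.17 -1.67  0.01]
t 12.7 shift mm [ 0.1 -1.3 -4.3] turn [ 0.0023 -0.0017  0.0006] F [-8.7 -2.5  6.6]
tool F [ -4.5  -1.2 -11.8] tool M [ 0.24 -1.78 -0.05]
```

```bash
python3 -m jog '[[-0.001,-0.0002,0.001,0,0,0,0],[0,0,0.001,0,0,0,0],[0,0,0,0,0,0,0],[0,0,0,0,0,0,0]]'>/dev/null; python3 f.py
python3 -m jog '[[0,0,0.001,0,0,0,0],[0,0,0,0,0,0,0],[0,0,0,0,0,0,0]]'>/dev/null; python3 f.py
python3 -m jog '[[0,0,0.001,0,0,0,0],[0,0,0,0,0,0,0],[0,0,0,0,0,0,0]]'>/dev/null; python3 f.py
```

```text
t 13.03 shift mm [ 0.2 -1.4 -6. ] turn [ 0.0027 -0.0033  0.0006] F [-7.7 -2.6  8.9]
tool F [ -2.8  -0.6 -13.6] tool M [ 0.21 -1.57 -0.04]
t 13.28 shift mm [ 0.2 -1.3 -6.8] turn [ 0.0028 -0.0031  0.0007] F [-8.7 -2.9 10. ]
tool F [ -3.3  -0.8 -15. ] tool M [ 0.2  -1.74 -0.03]
t 13.53 shift mm [ 0.  -1.3 -7.1] turn [ 0.0033 -0.0025  0.001 ] F [-16.3  -5.5  18.7]
tool F [ -7.   -1.4 -26.2] tool M [ 0.4  -2.47 -0.01]
```

The force jumped from 15 to 26 N with almost no motion, so the nipple is at its stop. I'll relieve some side load, hold, and check.

```bash
python3 -m jog '[[-0.001,0,0,0,0,0,0],[0,0,0,0,0,0,0],[0,0,0,0,0,0,0],[0,0,0,0,0,0,0],[0,0,0,0,0,0,0],[0,0,0,0,0,0,0]]'; python3 f.py
python3 - <<'E'
from h import *
im=env.read_camera("scene")
I=cv2.resize(im[140:200,325:405],(800,600),interpolation=cv2.INTER_CUBIC)
cv2.imwrite('pics/c6.png',np.clip(I*1.6,0,255).astype('uint8'))
E
```

```text
time_s: 14.03
tool_pos: [0.5581, 0.1598, 0.1186]
tool_rot: [179.8, -24.3, 23.6]
force: [-14.1, -4.1, 16.7]
grip_width: 0.0259
grasp_force: 49.5
t 14.03 shift mm [ 0.2 -1.4 -7. ] turn [ 0.0034 -0.0044  0.001 ] F [-14.1  -4.1  16.7]
tool F [ -5.5  -1.8 -23.3] tool M [ 0.38 -1.97  0.01]
```

View pics/c6.png

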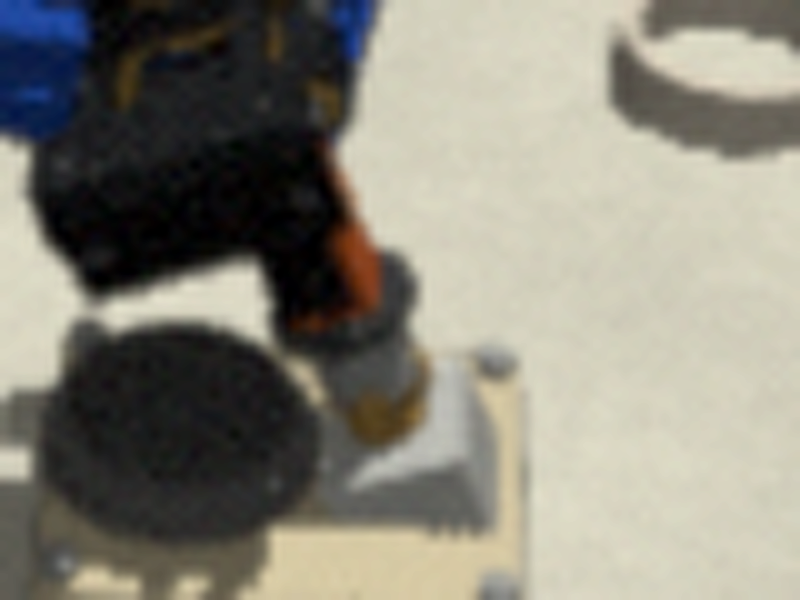

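The nose now sits closer to the gland at crop (385,410). The finger-to-collar offset is unchanged, so there was no slip. The axial push holds at about 23 N, well above the 14 N needed, so I'm handing in.

```bash
python3 -c "
from cell import env
print(env.sign_off())"
```

```text
the job is handed in; nothing more can be done
None
```

I handed the job in at about 14 s: the coupler is on the nipple, which is pushed to its stop and held with about 23 N along its axis, still gripped. I saw no distinct force peak at the snap, so I judged it from the pull-in force and the picture; I took no separate check picture of the bystanders.

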